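Tighten the filter-holder clamp nut inside its guard

TASK

The clamp nut of the bench filter holder is loose. Fit the ring spanner down over it and turn it clockwise (seen from above) until it is fully home against its stop; the guard allows only a short swing, so lift the spanner off, swing it back and reseat it for each stroke. Then lay the spanner back in the two saddles of its rest, the same way round as it was, let go, keep your fingers off the nut and leave the glassware standing where it is.

Things in the scene. Friction and masses are not known exactly. Their poses are not given: they have to be found in the camera images.
- spanner_grip (a point): Loose plain-steel ring spanner, about 0.25 kg, 257 mm long. This point, the place to grip from above, is the centre of its straight handle (16 mm wide, 14 mm high), 115 mm from the ring centre, about 10 mm from the balance point. x runs along the handle towards the ring, z up. The handle ends in a block 26 mm wide, 200 to 225 mm from the ring centre.
- spanner_ring (a point): Centre of the spanner's ring, at its underside; axes as spanner_grip, which lies at (-115, 0, +16) mm from here. Ring 22 mm high, outside 63 mm across flats and 73 mm across corners, with a hexagonal through hole 45 mm across flats, two of them facing +x and -x. It is used level and fits the nut at six yaws, 60 degrees apart.
- nut_seat (a point): Greased brass clamp nut on top of the holder: the centre of its flange top, 55 mm above the bench, where the ring's underside rests. Turns with the nut: x square to a flat, z up. The hexagon is 42 mm across flats, 20 mm tall, its top 6 mm bevelled to 34 mm. Seated, the spanner's yaw is the nut's plus a multiple of 60 degrees, with about 8 degrees of play either way before it drives the nut.
- nut (a joint): Turn of the nut in rad, growing clockwise seen from above (tightening), up to the hard stop at 3.1 = fully home, where a small dark tab on the flange rim meets a dark fixed lug. Starts between 0.1 and 1.3. Stiff: needs 0.6 N m (about 5 N at the grip point) to turn, and stays where it is left.
- holder: Filter holder, round steel body 150 mm across, 40 mm high, fixed; origin on the bench under the nut's axis, z up. Round the nut stands a guard of aluminium walls, top 86 mm above the bench, 48 mm off the axis at the sides (y) and 50 mm at the back (+x), open to -x. Raised 35 mm above its seat the spanner clears nut and guard.
- guard_mouth (a point): Open side of the guard: a point 85 mm to -x of the nut's axis, 86 mm above the bench; axes as the holder. The handle sticks out here. Two 8 mm thick cheeks, 48 to 85 mm off the axis, stop it when the spanner's yaw differs from the holder's by more than 46 degrees, even if only partly seated. Tightening runs from +46 to -46 degrees. With the nut home the spanner fits at -25 or +35 degrees.
- rest_mid (a point): Blue plastic spanner rest, fixed: a foot 200 x 62 x 8 mm with two V-sided saddles, 12 mm thick, 63 mm either side of this point along x; room for fingers between them. The handle centre (spanner_grip) lies here when at rest, 41 mm above the bench. Saddle floors 34 mm high, tops 54 mm; slot 21 mm wide at the bottom, 38 mm at the top. x points to the ring's end.
- flask_a: Loose glass volumetric flask, 62 mm across, 170 mm tall; origin at the centre of its foot. Behind the holder. Leave it standing.
- flask_b: The same as flask_a, the other one behind the holder.
- beaker: Loose open glass beaker, 68 mm across, 90 mm tall; origin at the centre of its foot. Stands beyond the ring end of the spanner's rest. Leave it standing.
- rack: Blue test-tube rack with five stoppered tubes, fixed, 200 (x) by 75 (y) mm, 103 mm tall; origin at the centre of its underside. On the other side of the holder from the rest.

How it is judged:
On the way, in this order (a step that is already met when the one before it is completed fails the run):
1. the spanner's ring is seated fully down over the nut (horizontal distance between spanner_ring and nut_seat below 0.005 m and z of spanner_ring in the frame of nut_seat between -0.006 and 0.006 m), for 0.1 s.
2. the spanner is lifted clear of the nut before the nut is home (z of spanner_ring in the frame of nut_seat above 0.02 m and value of joint nut below 3 rad), for 0.05 s.
3. the ring is seated on the nut again (all of step 1 and value of joint nut below 3 rad), for 0.1 s.
4. the nut is turned fully home with the spanner on it (value of joint nut above 3 rad and horizontal distance between spanner_ring and nut_seat below 0.006 m and z of spanner_ring in the frame of nut_seat below 0.018 m), for 0.1 s.
At the end, for the whole second after the job is handed in: Nut within 0.1 rad of its stop (above 3.0); spanner at rest in both saddles, ring at its own end, handle centre within 25 mm along, 12 mm across and 5 mm in height of the rest's middle, within 0.15 rad of the slot; flasks and beaker upright within 30 mm of their places (value of joint nut above 3 rad and x of spanner_grip in the frame of rest_mid between -0.025 and 0.025 m and y of spanner_grip in the frame of rest_mid between -0.012 and 0.012 m and z of spanner_grip in the frame of rest_mid between -0.006 and 0.005 m and x of spanner_ring in the frame of rest_mid above 0.05 m and angle between the x axis of spanner_grip and the x axis of rest_mid, either way round below 0.15 rad and linear speed of spanner below 0.02 m/s and angle between each of flask_a, flask_b, beaker's own z axis and vertical below 0.2 rad and distance of each of flask_a, flask_b, beaker from where it was at the start of the episode below 0.03 m); the robot touches nothing.
It fails at once if a flask or the beaker is knocked over or pushed more than 30 mm (angle between any of flask_a, flask_b, beaker's own z axis and vertical above 0.4 rad or distance of any of flask_a, flask_b, beaker from where it was at the start of the episode above 0.03 m).
It fails at once if the fingers turn the nut themselves (contact force between the fingers and nut above 2 N).
It also fails if it takes over 72 s, if anything falls off the work surface, if the arm or the gripper's body presses on something with over 40 N, if the wrist force passes 120 N, or if a joint passes its speed limit or range.

ROBOT

A 7-joint arm with a two-finger parallel gripper is mounted at the origin on the work surface. World frame = base frame: x ahead of the robot, y to its left, z up, the work surface at z = 0. Lengths are in m, angles in rad, forces in N, time in s.
With the tool pointing down it reaches from about 0.425 to 0.825 m from the base axis. Payload 3.6 kg.
Tool frame: the origin (TCP) lies at the centre of the arm's flange, where the gripper is bolted on; the fingertips stand 173 mm ahead of it and the grasp point (between the pads) lies 155 mm ahead of it; z points along the fingers, y is the direction in which the jaws open and shut (so a half turn about z gives the same grasp; the last joint's range is limited). The gripper opens to 85 mm and grips with 20 to 120 N. Pads are 22 mm wide; open, the fingers measure 114 mm over their backs; the gripper's body (76 mm by 85 mm) begins 54 mm behind the grasp point. The pads swing forward as they close: fully open they stand 13 mm farther back than shut.
Start: joints at [-1.224, 0.615, -0.013, 1.423, 0.008, 1.103, -0.04], TCP at [0.237, 0.605, 0.405] pointing down, gripper open.
Joint ranges: [-3.12, 3.12], [-0.3, 2.06], [-1.34, 1.32], [0.26, 2.42], [-1.36, 4.5], [0.01, 1.98], [-2.84, 2.84]. Speed limits (rad/s): [2.79, 2.79, 3.14, 3.14, 3.14, 3.14, 3.14].

INTERFACE

Orientations are given as a unit quaternion [x, y, z, w].
In Python, from bench import sense, grab_frame, get_calibration, workorder gives the robot as it stands.
- The arm moves only by the tool servo_tool, never from a script. Its argument "series" is a list of rows, each an object with "jaw": the finger opening in cm, from 0 to 8.54; "xyz": the shift along the world's x, y, z in cm, a list of three; "roll": the turn about the world's z in rad. A call has 1 to 8 rows; each row shifts and turns the commanded pose from where the row before left it; what a row does not reach is not made up. A row lasts 1/8 s, in which the tool goes at most 62.5 mm and 10.7 degrees, less where a joint would pass 70% of its speed; a pose out of reach is approached as far as the arm can. A call with a gripper value outside its range is refused whole. The fingers move at their own pace and stop on an object; "force" is the grip in N (left out, the last holds). Time passes only in rows, so rows that do not move let the fingers close. It gives the time, the measured TCP pose, the force and the opening at its end, in the units of the state.
- sense(): the state, without advancing time (a new reading comes with each control period).
- grab_frame(name): name is "side" or "top"; returns the picture (420x560x3 uint8, blue, green, red); there is no depth.
- get_calibration(name): a dict with "camera_matrix" (3x3 intrinsics, pixels), "rvec" (rotation vector, rad) and "tvec" (3), from world to camera coordinates, as OpenCV has them. Camera axes: x right, y down, z forward; pixel columns grow to the right and rows downward; lengths in m; the calibration is good to about 2 mm. A picture is of the moment at which its call begins. get_calibration takes no time and is no camera call.
- workorder.sign_off(): hands the job in, once; it reports no verdict.
The state is a dict: "time": time; "joint_positions": joint angles; "qd": joint speeds; "joint_torque": joint torques, N m; "ee_pos": TCP position; "tcp_rot": TCP orientation; "wrist_force": force on the tool from outside, world axes, zero at the start; "wrist_torque": the same for the moment, N m; "gripper_width": opening from 0.0 (shut) to 1.0 (fully open).
Only numpy, scipy, OpenCV 4.12 (cv2) and the standard library are available. Lean on these libraries where they do the work, as an engineer would, in place of code of your own. Each camera call takes 0.05 s, during which the arm holds its last target.

## Working session

There is one attempt and no reset: what is moved stays moved. The work goes in short steps, Python scripts to look and compute and a tool call to move; the robot and the scene stay as the last step left them, time stands still between calls to the robot, and variables do not carry over. Pictures are saved under pics/ and viewed, and the job is handed in when it is done.

Besides the shell and the picture viewer there is one more tool, called after ">>>" as name(argument=value, ...), one argument or row to a line, values as JSON. servo_tool: Moves the arm, as the interface text tells. Its arguments: {"type":"object","properties":{"series":{"type":"array"},"force":{"type":"number"}},"required":["series"]}

```bash
mkdir -p pics
cat > h.py <<'E'
import numpy as np, cv2
from bench import sense, grab_frame, get_calibration, workorder
def cal(n):
    c=get_calibration(n); return np.array(c["camera_matrix"],float),np.array(c["rvec"],float).reshape(3),np.array(c["tvec"],float).reshape(3)
def ray(n,u,v,z):
    K,r,t=cal(n);R=cv2.Rodrigues(r)[0];d=R.T@np.linalg.inv(K)@np.array([u,v,1.]);o=-R.T@t
    return o+d*(z-o[2])/d[2]
def proj(n,P):
    K,r,t=cal(n);return cv2.projectPoints(np.array(P,float).reshape(-1,3),r,t,K,None)[0].reshape(-1,2)
def crop(img,u0,v0,u1,v1,f,name):
    cv2.imwrite(name,cv2.resize(img[v0:v1,u0:u1],None,fx=f,fy=f,interpolation=cv2.INTER_CUBIC))
E
python3 - <<'E'
from h import *
for n in("top","side"):
    cv2.imwrite(f"pics/{n}0.png",grab_frame(n)); K,r,t=cal(n);R=cv2.Rodrigues(r)[0];print(n,K[0,0],-R.T@t,R[2])
print(sense())
E
```

```text
top 492.38755395056586 [0.49394123 0.02592109 1.3265837 ] [ 0.09144585 -0.01726521 -0.99566037]
side 380.8929565133494 [0.3740045  0.69630615 0.64499788] [ 0.26354216 -0.74809579 -0.60901414]
{'time': 0.1, 'joint_positions': array([-1.22450365,  0.61584276, -0.01260145,  1.42472399,  0.008079  ,
        1.10342572, -0.04042446]), 'qd': array([-1.05746726e-03, -7.06775874e-05,  6.30773729e-04, -4.80012314e-03,
       -1.65480692e-04,  9.20113634e-04,  6.96257859e-04]), 'joint_torque': array([ 1.05503070e-03, -4.70386398e+01,  2.60099061e-01, -1.71571881e+01,
        1.00529753e-02,  5.90365686e-03, -1.30845574e-06]), 'ee_pos': array([0.23662778, 0.60509788, 0.40364527]), 'tcp_rot': array([ 1.85309342e-01,  9.82679534e-01, -1.15651933e-03, -2.07954171e-04]), 'wrist_force': array([-0.10884691,  0.24650807,  0.21445201]), 'wrist_torque': array([ 0.03804827, -0.01073587,  0.04222215]), 'gripper_width': 1.000425407895502}
```

View pics/top0.png

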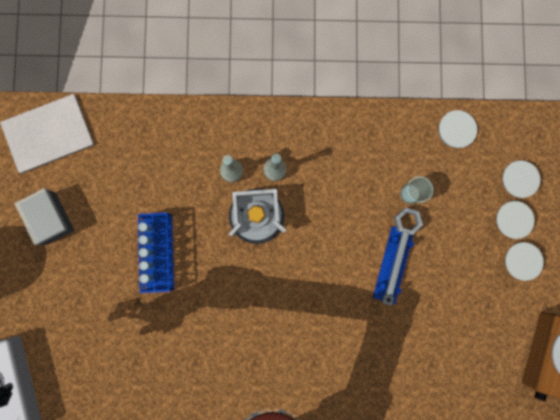

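View pics/side0.png

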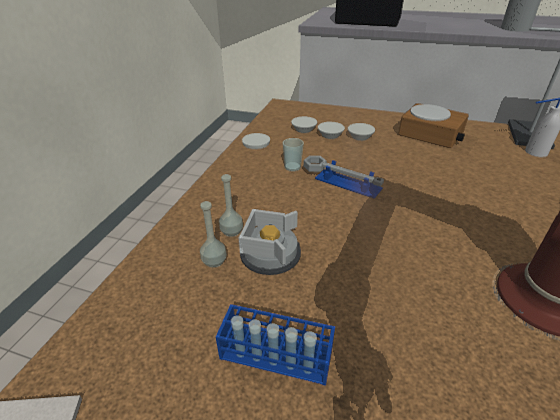

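The top view has the holder at about (257,214), the spanner in its rest from (409,222) to (389,299), the beaker at (417,190) and the flasks at (231,170) and (275,168). Next I'll enlarge these areas.

Run:
```python
from h import *
t=cv2.imread("pics/top0.png");s=cv2.imread("pics/side0.png")
crop(t,215,150,305,250,6,"pics/t_hold.png")
crop(t,360,165,450,310,4,"pics/t_sp.png")
crop(s,190,165,320,285,6,"pics/s_hold.png")
crop(s,275,130,395,205,6,"pics/s_sp.png")
```

```text
(no output)
```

View pics/t_hold.png

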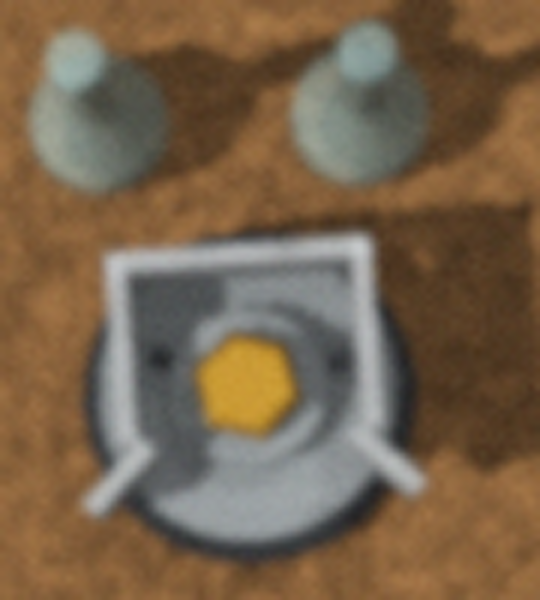

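View pics/t_sp.png

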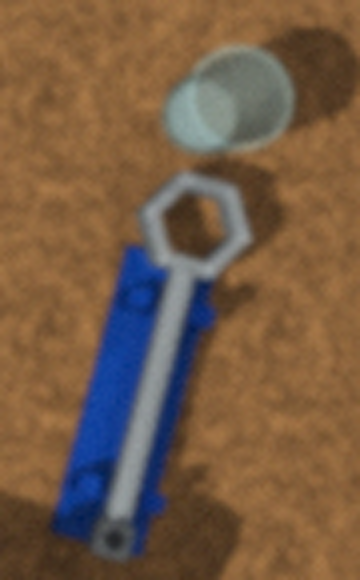

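View pics/s_hold.png

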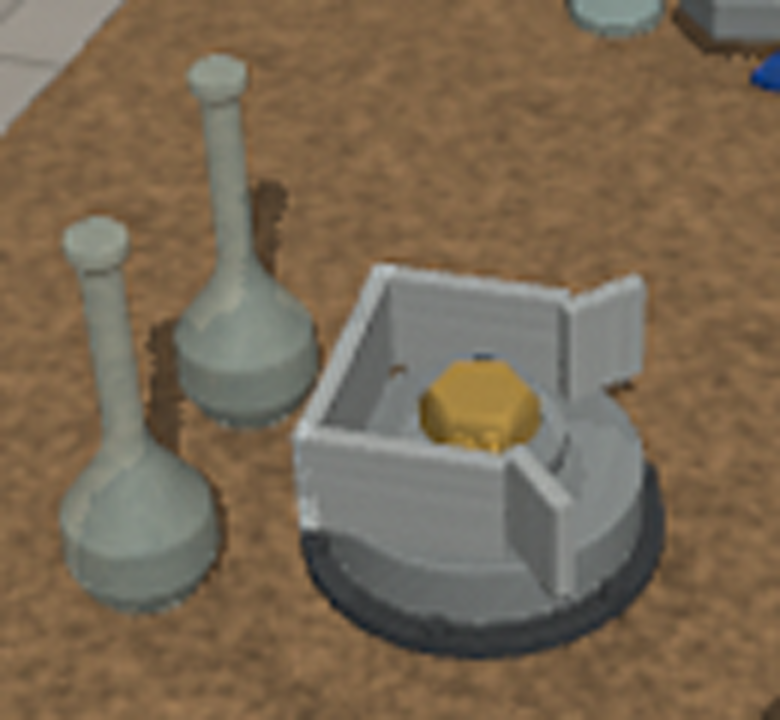

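View pics/s_sp.png

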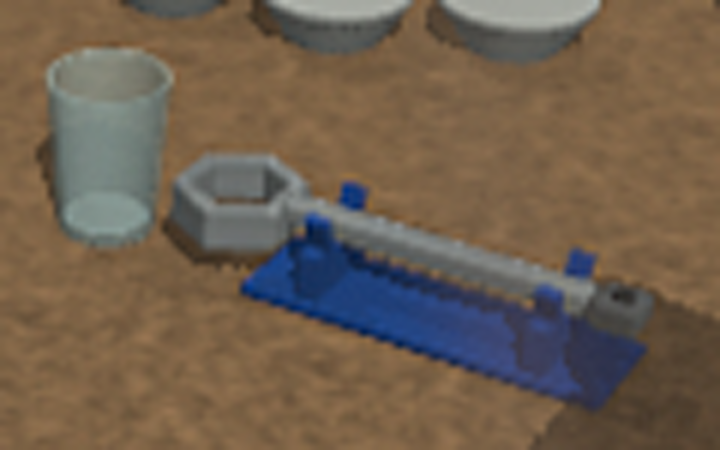

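```bash
cat > fitnut.py <<'E'
from h import *
from scipy.optimize import minimize
def gold(img):
    f=img.astype(float);b,g,r=f[...,0],f[...,1],f[...,2]
    return np.clip(((r-b)-70)/60,0,1)   # soft gold-ness
def hexpts(x,y,yaw,af,z):
    a=yaw+np.radians(30+60*np.arange(6));R=af/2/np.cos(np.pi/6)
    return np.c_[x+R*np.cos(a),y+R*np.sin(a),np.full(6,z)]
def render(n,p,shape):
    P=np.r_[hexpts(*p,.042,.055),hexpts(*p,.042,.069),hexpts(*p,.034,.075)]
    h=cv2.convexHull(proj(n,P).astype(np.float32))[:,0]
    S=8;u0,v0,w,hh=shape
    m=np.zeros((hh*S,w*S),np.uint8)
    cv2.fillPoly(m,[np.round(((h-[u0,v0]+.5)*S-.5)*16).astype(np.int32)],255,shift=4)
    return cv2.resize(m,(w,hh),interpolation=cv2.INTER_AREA)/255.
E
python3 - <<'E'
from fitnut import *
t=cv2.imread("pics/top0.png");s=cv2.imread("pics/side0.png")
print(t[214,256],t[230,300],t[205,257],s[232,270],s[280,330])
# rough points
for nm,u,v,z in [("nut top",215+247/6,150+384/6,.072),("mark L",215+160/6,150+359/6,.055),("mark R",215+338/6,150+362/6,.055),
 ("g BL",215+107/6,150+253/6,.086),("g BR",215+374/6,150+234/6,.086),("cheekL tip",215+95/6,150+508/6,.086),("cheekR tip",215+418/6,150+487/6,.086),
 ("ring c",360+195/4,165+226/4,.047),("handle end blk",360+115/4,165+540/4,.048),("fA",215+100/6,150+150/6,.0),("fB",215+360/6,150+145/6,.0)]:
    print(nm,np.round(ray("top",u,v,z),4))
E
```

```text
[ 53 158 203] [ 66 109 154] [ 90 102 108] [ 64 132 164] [48 68 85]
nut top [0.6093 0.0479 0.072 ]
mark L [0.6212 0.086  0.055 ]
mark R [0.6209 0.009  0.055 ]
g BL [0.6628 0.1077 0.086 ]
g BR [ 0.6726 -0.0051  0.086 ]
cheekL tip [0.5549 0.1106 0.086 ]
cheekR tip [ 0.5655 -0.0249  0.086 ]
ring c [ 0.5974 -0.3515  0.047 ]
handle end blk [ 0.3936 -0.2967  0.048 ]
fA [0.7215 0.1175 0.    ]
fB [ 7.257e-01 -5.000e-04  0.000e+00]
```

```bash
cat >> fitnut.py <<'E'
def fit(n,img,p0,yaws=None):
    c=proj(n,[p0[0],p0[1],.068])[0];u0,v0=int(c[0])-18,int(c[1])-18;sh=(u0,v0,36,36)
    f=img[v0:v0+36,u0:u0+36].astype(float)
    sat=(f[...,2]-f[...,0])/(f[...,2]+1)
    G=np.clip((sat-.2)/.35,0,1)
    yy,xx=np.mgrid[:36,:36];G[(xx-18)**2+(yy-18)**2>14**2]=0
    best=None
    for y0 in np.radians(np.arange(0,60,10)):
        r=minimize(lambda p:((cv2.GaussianBlur(render(n,p,sh),(0,0),.6)-G)**2).sum(),[p0[0],p0[1],y0],method="Nelder-Mead",options=dict(initial_simplex=[[p0[0],p0[1],y0],[p0[0]+.004,p0[1],y0],[p0[0],p0[1]+.004,y0],[p0[0],p0[1],y0+.2]]))
        if best is None or r.fun<best.fun: best=r
        print(n,np.degrees(y0).round(),np.round(r.x,4),np.degrees(r.x[2]).round(1)%60,round(r.fun,2))
    return best
E
python3 - <<'E'
from fitnut import *
for n in("top","side"): fit(n,cv2.imread(f"pics/{n}0.png"),(.609,.048))
E
```

```text
top 0.0 [ 0.6108  0.0494 -0.2132] 47.8 4.06
top 10.0 [ 0.6101  0.0493 -0.2137] 47.8 4.74
top 20.0 [0.6108 0.0494 0.8334] 47.8 4.06
top 30.0 [0.6108 0.0494 0.8321] 47.7 4.12
top 40.0 [0.6106 0.0491 0.8015] 45.9 4.16
top 50.0 [0.6106 0.0495 0.8451] 48.4 4.18
side 0.0 [ 0.6133  0.046  -0.1756] 49.9 24.44
side 10.0 [ 0.6136  0.0457 -0.1371] 52.1 24.24
side 20.0 [ 0.6132  0.0459 -0.1748] 50.0 24.28
side 30.0 [0.6133 0.046  0.833 ] 47.7 24.53
side 40.0 [0.6139 0.0461 0.8332] 47.7 24.28
side 50.0 [0.6135 0.0462 0.8584] 49.2 24.15
```

Run:
```python
from h import *
for n,u,v,z in [("side",275+242/6-.4,130+181/6-.4,.047),("side",275+622/6-.4,130+297/6-.4,.048),("top",360+195/4-.4,165+226/4-.4,.047),("top",360+115/4-.4,165+540/4-.4,.048)]: print(n,np.round(ray(n,u,v,z),4))
t=cv2.imread("pics/top0.png")
def ov(f,c,psi,name):
    img=cv2.resize(t[165:310,360:450],None,fx=4,fy=4,interpolation=cv2.INTER_CUBIC)
    a=np.radians(np.arange(6)*60+30)+psi
    for R,z in((.063/2/np.cos(np.pi/6),.047),(.045/2/np.cos(np.pi/6),.047)):
        P=np.c_[c[0]+R*np.cos(a),c[1]+R*np.sin(a),np.full(6,z)]
        q=(proj("top",P)-[360,165]+.5)*4
        cv2.polylines(img,[np.round(q).astype(int)],True,(0,0,255),1)
    d=np.array([np.cos(psi),np.sin(psi)]);e=np.array([-d[1],d[0]])
    P=[[*(c-s*d+w*e),.048] for s,w in((36e-3,8e-3),(.2,8e-3),(.2,13e-3),(.225,13e-3),(.225,-13e-3),(.2,-13e-3),(.2,-8e-3),(36e-3,-8e-3))]
    cv2.polylines(img,[np.round((proj("top",P)-[360,165]+.5)*4).astype(int)],True,(0,255,0),1)
    cv2.imwrite(name,img)
c=np.array([.5974,-.3515]);ov(4,c,np.radians(-15),"pics/ov.png")
```

```text
side [ 0.6007 -0.3553  0.047 ]
side [ 0.3967 -0.2965  0.048 ]
top [ 0.5984 -0.3504  0.047 ]
top [ 0.3946 -0.2957  0.048 ]
```

View pics/ov.png

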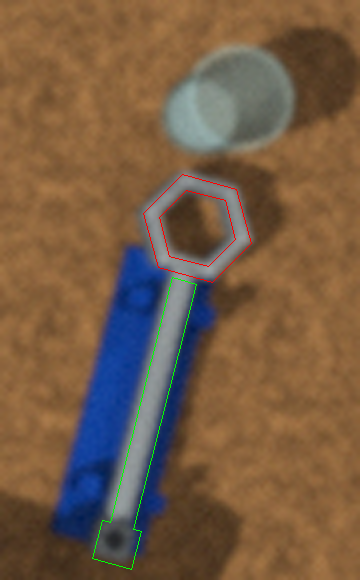

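>>> servo_tool(
  series=[
    {"jaw": 8.5, "xyz": [2.8, -5, 0], "roll": 0.05},
    {"jaw": 8.5, "xyz": [2.8, -5, 0], "roll": 0.05},
    {"jaw": 8.5, "xyz": [2.8, -5, 0], "roll": 0},
    {"jaw": 8.5, "xyz": [2.8, -5, 0], "roll": 0},
    {"jaw": 8.5, "xyz": [2.8, -5, 0], "roll": 0},
    {"jaw": 8.5, "xyz": [2.8, -5, 0], "roll": 0},
    {"jaw": 8.5, "xyz": [2.8, -5, 0], "roll": 0},
    {"jaw": 8.5, "xyz": [2.8, -5, 0], "roll": 0},
  ],
)

```text
time: 1.1
ee_pos: [0.4613, 0.2036, 0.4045]
tcp_rot: [0.136, 0.991, -0.0, -0.0]
wrist_force: [0.5, 0.8, 0.7]
gripper_width: 0.998
```

>>> servo_tool(
  series=[
    {"jaw": 8.5, "xyz": [1, -5.5, 0], "roll": 0},
    {"jaw": 8.5, "xyz": [1, -5.5, 0], "roll": 0},
    {"jaw": 8.5, "xyz": [1, -5.5, 0], "roll": 0},
    {"jaw": 8.5, "xyz": [0, -5.5, 0], "roll": 0},
    {"jaw": 8.5, "xyz": [0, -5.5, 0], "roll": 0},
    {"jaw": 8.5, "xyz": [0, -5.5, 0], "roll": 0},
    {"jaw": 8.5, "xyz": [0, -5.5, 0], "roll": 0},
    {"jaw": 8.5, "xyz": [0, -5.5, 0], "roll": 0},
  ],
)

```text
time: 2.1
ee_pos: [0.4904, -0.2362, 0.4044]
tcp_rot: [0.136, 0.991, 0.0, -0.0]
wrist_force: [0.4, -0.1, -0.2]
gripper_width: 0.999
```

>>> servo_tool(
  series=[
    {"jaw": 8.5, "xyz": [0, -5.5, -3], "roll": 0},
    {"jaw": 8.5, "xyz": [-0.2, -3.1, -4], "roll": 0},
    {"jaw": 8.5, "xyz": [0, 0, -5], "roll": 0},
    {"jaw": 8.5, "xyz": [0, 0, 0], "roll": 0},
    {"jaw": 8.5, "xyz": [0, 0, 0], "roll": 0},
  ],
)

```text
time: 2.72
ee_pos: [0.4895, -0.3203, 0.2861]
tcp_rot: [0.135, 0.991, -0.0, 0.001]
wrist_force: [-0.1, 0.7, 0.0]
gripper_width: 0.994
```

Run:
```python
from h import *
s=sense();print(s['ee_pos'],s['tcp_rot'],s['joint_positions'].round(3),s['wrist_force'])
t=grab_frame("top");i=grab_frame("side");cv2.imwrite("pics/t1.png",t);cv2.imwrite("pics/s1.png",i)
crop(i,270,60,400,210,5,"pics/s1c.png")
```

```text
[ 0.48952992 -0.32030427  0.28613289] [ 1.35454186e-01  9.90783059e-01 -2.63508743e-04  1.01171812e-03] [ 0.486  0.652  0.089  1.752 -0.081  0.739  1.916] [-0.08643894  0.66599623  0.015056  ]
```

View pics/s1c.png

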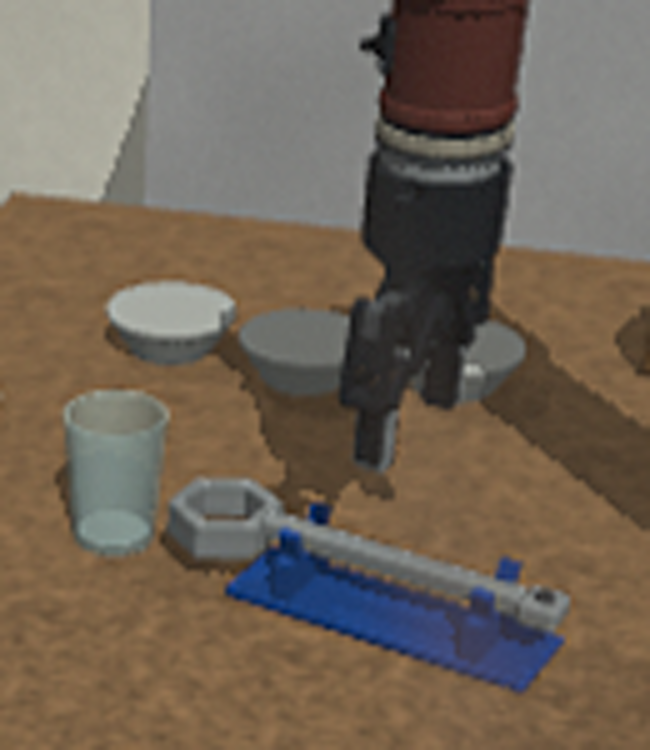

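View pics/t1.png

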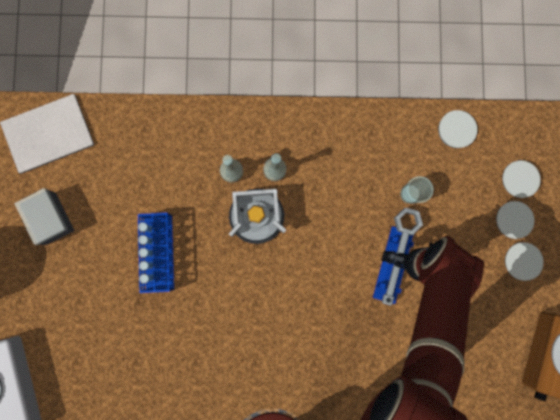

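The gripper is directly over the handle and the jaws are square across it. I'll descend and grip now.

>>> servo_tool(
  series=[
    {"jaw": 8.5, "xyz": [0, -0.1, -4], "roll": 0},
    {"jaw": 8.5, "xyz": [0, 0, -3], "roll": 0},
    {"jaw": 8.5, "xyz": [0, 0, -1.8], "roll": 0},
    {"jaw": 8.5, "xyz": [0, 0, 0], "roll": 0},
    {"jaw": 8.5, "xyz": [0, 0, 0], "roll": 0},
  ],
  force=30,
)

```text
time: 3.45
ee_pos: [0.4894, -0.3219, 0.1982]
tcp_rot: [0.136, 0.991, -0.001, 0.001]
wrist_force: [-0.0, 0.2, 1.3]
gripper_width: 0.998
```

>>> servo_tool(
  series=[
    {"jaw": 3, "xyz": [0, 0, 0], "roll": 0},
    {"jaw": 1, "xyz": [0, 0, 0], "roll": 0},
    {"jaw": 1, "xyz": [0, 0, 0], "roll": 0},
    {"jaw": 1, "xyz": [0, 0, 0], "roll": 0},
    {"jaw": 1, "xyz": [0, 0, 0], "roll": 0},
    {"jaw": 1, "xyz": [0, 0, 0], "roll": 0},
  ],
)

```text
time: 4.2
ee_pos: [0.4888, -0.3215, 0.197]
tcp_rot: [0.136, 0.991, -0.0, 0.0]
wrist_force: [-0.8, 0.1, 2.8]
gripper_width: 0.181
```

Run:
```python
from h import *
s=sense();print(s['ee_pos'],s['tcp_rot'],s['wrist_force'],s['wrist_torque'],s['gripper_width'])
i=grab_frame("side");cv2.imwrite("pics/s2.png",i)
crop(i,270,60,400,210,5,"pics/s2c.png")
```

```text
[ 0.48879383 -0.32150369  0.19699228] [ 1.35931067e-01  9.90718293e-01 -1.09800662e-05  9.15882367e-05] [-0.76379109  0.08521756  2.75100152] [0.14248518 0.06287969 0.04785359] 0.18142030886498065
```

View pics/s2c.png

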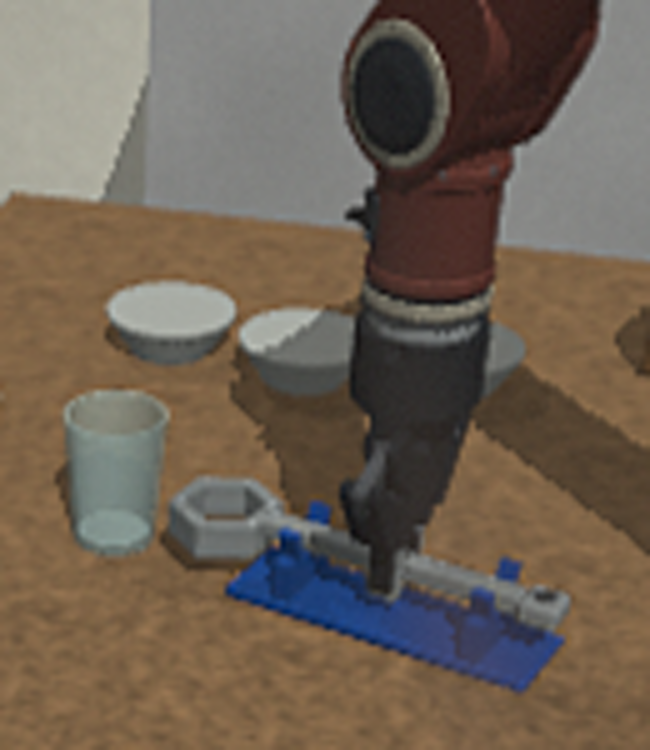

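>>> servo_tool(
  series=[
    {"jaw": 1, "xyz": [0, 0, 0], "roll": 0},
    {"jaw": 1, "xyz": [0, 0, 2], "roll": 0},
    {"jaw": 1, "xyz": [0, 0, 3], "roll": 0},
    {"jaw": 1, "xyz": [0, 0, 3], "roll": 0},
    {"jaw": 1, "xyz": [0, 0, 2], "roll": 0},
    {"jaw": 1, "xyz": [0, 0, 0], "roll": 0},
  ],
  force=90,
)

```text
time: 5.0
ee_pos: [0.4888, -0.3217, 0.2974]
tcp_rot: [0.136, 0.991, -0.0, 0.001]
wrist_force: [-0.0, 0.7, -3.3]
gripper_width: 0.167
```

>>> servo_tool(
  series=[
    {"jaw": 1, "xyz": [0.5, 3.6, 0], "roll": 0.134},
    {"jaw": 1, "xyz": [0.5, 3.6, 0], "roll": 0.134},
    {"jaw": 1, "xyz": [0.5, 3.6, 0], "roll": 0.134},
    {"jaw": 1, "xyz": [0.6, 3.6, 0], "roll": 0.134},
    {"jaw": 1, "xyz": [0.6, 3.6, 0], "roll": 0.134},
    {"jaw": 1, "xyz": [0.6, 3.6, 0], "roll": 0.134},
    {"jaw": 1, "xyz": [0.6, 3.6, 0], "roll": 0.134},
    {"jaw": 1, "xyz": [0.4, 3.4, 0], "roll": 0.134},
  ],
)

```text
time: 6.0
ee_pos: [0.5312, -0.0343, 0.2949]
tcp_rot: [-0.391, 0.92, 0.001, -0.001]
wrist_force: [0.5, 0.5, -3.5]
gripper_width: 0.17
```

>>> servo_tool(
  series=[
    {"jaw": 1, "xyz": [0, 0, 0], "roll": 0},
    {"jaw": 1, "xyz": [0, 0, 0], "roll": 0},
    {"jaw": 1, "xyz": [0, 0, 0], "roll": 0},
  ],
)

```text
time: 6.38
ee_pos: [0.5314, -0.0372, 0.2961]
tcp_rot: [-0.388, 0.922, -0.0, -0.001]
wrist_force: [0.6, -0.8, -2.7]
gripper_width: 0.166
```

Run:
```python
from h import *
s=sense();print(s['ee_pos'],s['tcp_rot'],s['wrist_force'],s['wrist_torque'],s['gripper_width'],s['joint_positions'].round(2))
i=grab_frame("side");cv2.imwrite("pics/s3.png",i);t=grab_frame("top");cv2.imwrite("pics/t3.png",t)
crop(i,190,130,350,280,5,"pics/s3c.png")
crop(t,205,150,325,270,5,"pics/t3c.png")
```

```text
[ 0.5313956  -0.03718646  0.2961022 ] [-3.87622125e-01  9.21817881e-01 -2.77202752e-04 -8.98052269e-04] [ 0.60350132 -0.80717666 -2.70037061] [-0.02714715  0.02356491 -0.01988916] 0.16580908732330688 [ 0.15  0.58 -0.19  1.88  0.16  0.69  2.24]
```

View pics/s3c.png

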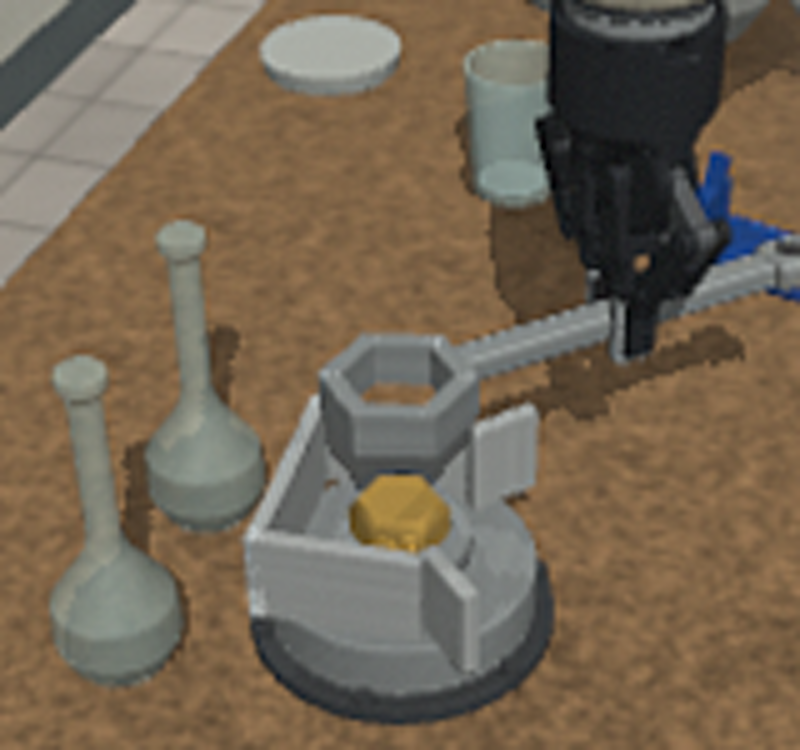

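View pics/t3c.png

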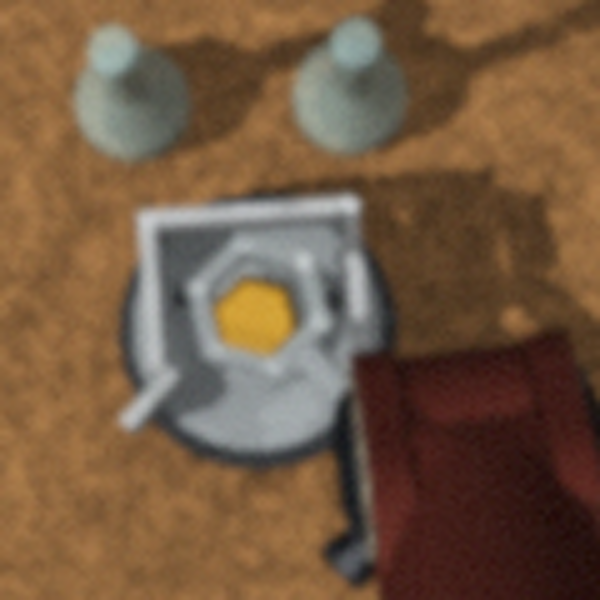

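```bash
cat >> h.py <<'E'
def hexv(c,psi,af,z):
    a=np.radians(np.arange(6)*60+30)+psi;R=af/2/np.cos(np.pi/6)
    return np.c_[c[0]+R*np.cos(a),c[1]+R*np.sin(a),np.full(6,z)]
E
python3 - <<'E'
from h import *
print(ray("side",269.4,204.8,.146),ray("top",256.2,210,.146))
psi=np.radians(45.6)
for n,c,box,f in (("side",(.612,.047),(190,130,350,280),5),("top",(.612,.047),(205,150,325,270),6)):
    img=cv2.imread(f"pics/{n[0]}3.png")[box[1]:box[3],box[0]:box[2]];img=cv2.resize(img,None,fx=f,fy=f,interpolation=cv2.INTER_CUBIC)
    for af,z in((.063,.146),(.045,.146),(.063,.124)):
        cv2.polylines(img,[np.round((proj(n,hexv(c,psi,af,z))-box[:2]+.5)*f).astype(int)],True,(0,0,255) if z>.13 else (255,0,0),1)
    cv2.polylines(img,[np.round((proj(n,hexv((.612,.048),np.radians(48),.034,.075))-box[:2]+.5)*f).astype(int)],True,(0,255,0),1)
    cv2.imwrite(f"pics/ov3{n}.png",img)
E
```

```text
[0.61130086 0.04771198 0.146     ] [0.61214642 0.04668744 0.146     ]
```

View pics/ov3side.png

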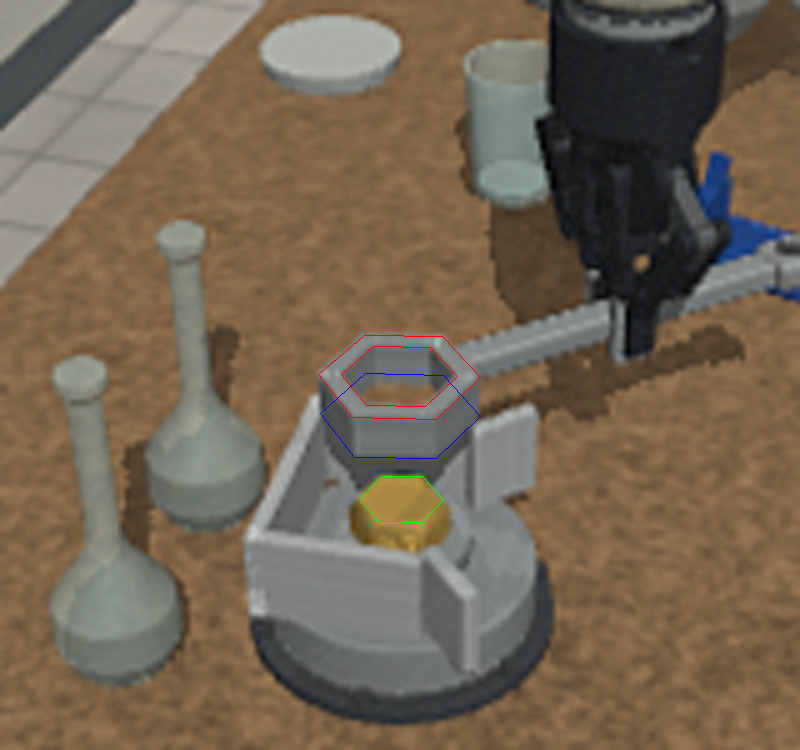

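View pics/ov3top.png

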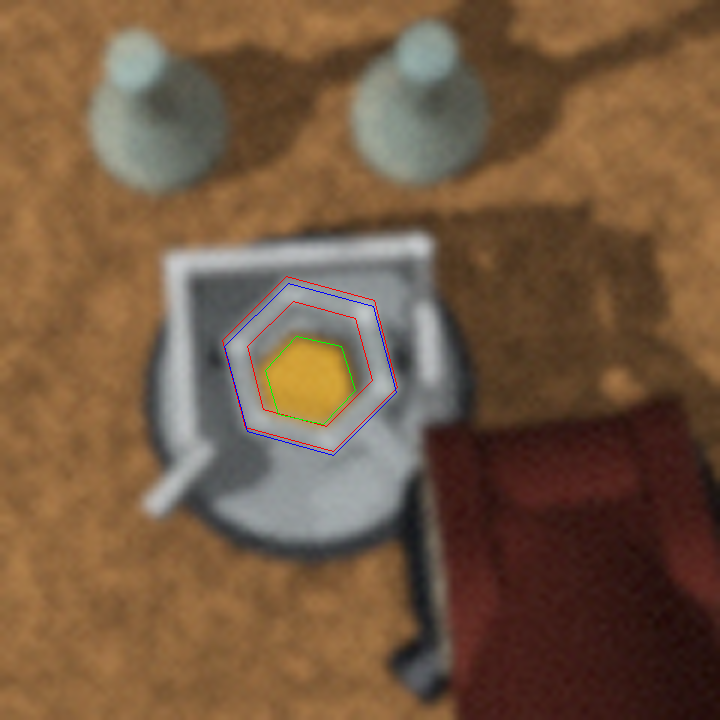

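>>> servo_tool(
  series=[
    {"jaw": 1, "xyz": [0, 0.2, -1.5], "roll": 0},
    {"jaw": 1, "xyz": [0, 0, -1.5], "roll": 0},
    {"jaw": 1, "xyz": [0, 0, -1.2], "roll": 0},
    {"jaw": 1, "xyz": [0, 0, -0.4], "roll": 0},
    {"jaw": 1, "xyz": [0, 0, -0.4], "roll": 0},
    {"jaw": 1, "xyz": [0, 0, 0], "roll": 0},
  ],
)

```text
time: 7.22
ee_pos: [0.5318, -0.0335, 0.2467]
tcp_rot: [-0.389, 0.921, -0.0, 0.0]
wrist_force: [-0.3, 0.4, -1.2]
gripper_width: 0.166
```

Run:
```python
from h import *
s=sense();print(s['ee_pos'],s['tcp_rot'],s['wrist_force'],s['wrist_torque'],s['gripper_width'])
i=grab_frame("side");t=grab_frame("top")
a=cv2.resize(i[165:285,215:335],None,fx=3.3,fy=3.3,interpolation=cv2.INTER_CUBIC);b=cv2.resize(t[170:250,215:295],None,fx=4.95,fy=4.95,interpolation=cv2.INTER_CUBIC)
cv2.imwrite("pics/c4.png",np.hstack([a,b]))
```

```text
[ 0.53177163 -0.03351788  0.24671381] [-3.89056520e-01  9.21213886e-01 -3.80016413e-05  3.63893852e-07] [-0.29760449  0.37932453 -1.19180327] [-0.02409253  0.04918858 -0.0450584 ] 0.16567292138097567
```

View pics/c4.png

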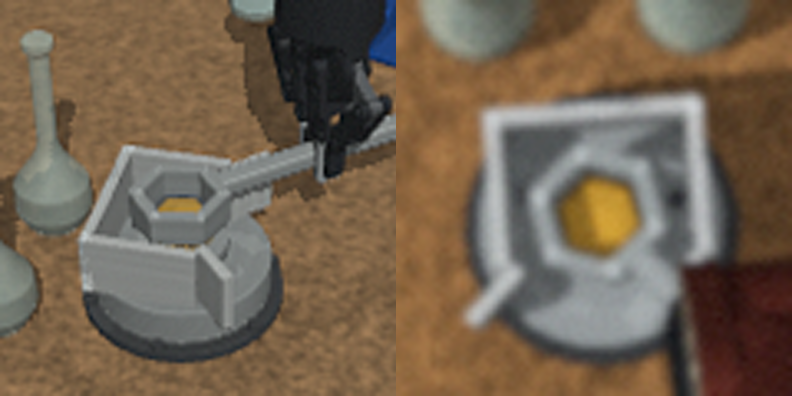

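The ring is centred over the nut in both views: hole at about (597,212), gold at about (600,213). I'll lower it gently.

>>> servo_tool(
  series=[
    {"jaw": 1, "xyz": [0, 0, -0.5], "roll": 0},
    {"jaw": 1, "xyz": [0, 0, -0.5], "roll": 0},
    {"jaw": 1, "xyz": [0, 0, 0], "roll": 0},
  ],
)

```text
time: 7.7
ee_pos: [0.5315, -0.0337, 0.2362]
tcp_rot: [-0.389, 0.921, 0.0, -0.001]
wrist_force: [-1.0, -0.6, -2.8]
gripper_width: 0.172
```

>>> servo_tool(
  series=[
    {"jaw": 1, "xyz": [0, 0, -0.4], "roll": 0},
    {"jaw": 1, "xyz": [0, 0, -0.3], "roll": 0},
    {"jaw": 1, "xyz": [0, 0, -0.3], "roll": 0},
    {"jaw": 1, "xyz": [0, 0, 0], "roll": 0},
  ],
)

```text
time: 8.2
ee_pos: [0.5318, -0.0335, 0.2268]
tcp_rot: [-0.389, 0.921, -0.0, 0.0]
wrist_force: [-0.2, -0.7, -0.7]
gripper_width: 0.163
```

Run:
```python
from h import *
s=sense();print(s['ee_pos'],s['tcp_rot'],s['wrist_force'],s['wrist_torque'],s['gripper_width'])
i=grab_frame("side");t=grab_frame("top")
a=cv2.resize(i[165:285,215:335],None,fx=3.3,fy=3.3,interpolation=cv2.INTER_CUBIC);b=cv2.resize(t[170:250,215:295],None,fx=4.95,fy=4.95,interpolation=cv2.INTER_CUBIC)
cv2.imwrite("pics/c5.png",np.hstack([a,b]))
```

```text
[ 0.53180036 -0.03353025  0.22680522] [-3.89028964e-01  9.21225516e-01 -7.31036777e-05  9.04834975e-05] [-0.17369866 -0.73553079 -0.71925187] [-0.03511691 -0.03162705  0.01345137] 0.16348032303537002
```

View pics/c5.png

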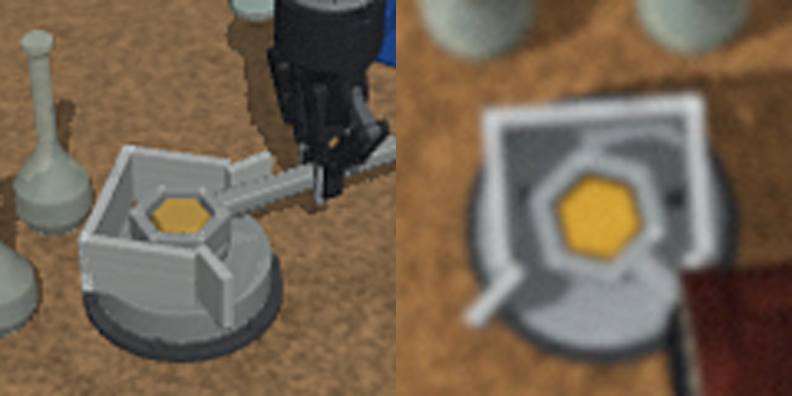

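>>> servo_tool(
  series=[
    {"jaw": 1, "xyz": [0, 0, -0.15], "roll": 0},
    {"jaw": 1, "xyz": [0, 0, 0], "roll": 0},
    {"jaw": 1, "xyz": [0, 0, 0], "roll": 0},
  ],
)

```text
time: 8.68
ee_pos: [0.5318, -0.0337, 0.2257]
tcp_rot: [-0.389, 0.921, -0.0, 0.0]
wrist_force: [-1.9, -2.1, 2.9]
gripper_width: 0.169
```

Run:
```python
import numpy as np
def arc(p0,p1,n,r=11.5):
    a=np.linspace(p0,p1,n+1);P=-r*np.c_[np.cos(a),np.sin(a)]
    D=np.round(np.diff(np.round(P,2),axis=0),2);print(n,"roll",(p1-p0)/n);print(D.tolist(),P[-1]-P[0])
a0=np.radians(45.8);arc(a0,a0-1.44,12)
```

```text
12 roll -0.12
[[-0.93, 1.01], [-0.8, 1.13], [-0.66, 1.21], [-0.51, 1.28], [-0.35, 1.33], [-0.19, 1.37], [-0.03, 1.38], [0.14, 1.37], [0.3, 1.35], [0.46, 1.3], [0.61, 1.23], [0.76, 1.15]] [-1.20231077 15.11811423]
```

>>> servo_tool(
  series=[
    {"jaw": 1, "xyz": [-0.93, 1.01, 0], "roll": -0.12},
    {"jaw": 1, "xyz": [-0.8, 1.13, 0], "roll": -0.12},
    {"jaw": 1, "xyz": [-0.66, 1.21, 0], "roll": -0.12},
    {"jaw": 1, "xyz": [-0.51, 1.28, 0], "roll": -0.12},
  ],
)

```text
time: 9.18
ee_pos: [0.5022, 0.0119, 0.2255]
tcp_rot: [-0.157, 0.988, -0.001, -0.0]
wrist_force: [-2.5, -3.2, 3.9]
gripper_width: 0.17
```

Run:
```python
from h import *
s=sense();p=s['ee_pos'];q=s['tcp_rot'];psi=2*np.arctan2(q[1],q[0])-np.pi
print(p,np.degrees(psi),p[:2]+.115*np.array([np.cos(psi),np.sin(psi)]),s['wrist_force'],s['wrist_torque'],s['gripper_width'])
i=grab_frame("side");t=grab_frame("top")
a=cv2.resize(i[165:285,215:335],None,fx=3.3,fy=3.3,interpolation=cv2.INTER_CUBIC);b=cv2.resize(t[170:250,215:295],None,fx=4.95,fy=4.95,interpolation=cv2.INTER_CUBIC)
cv2.imwrite("pics/c6.png",np.hstack([a,b]))
```

```text
[0.50221005 0.01194736 0.22553289] 18.121021300082212 [0.61150624 0.04771525] [-2.53491687 -3.18437444  3.93438388] [-0.48820217  0.00056876  0.36559617] 0.16971708947054479
```

View pics/c6.png

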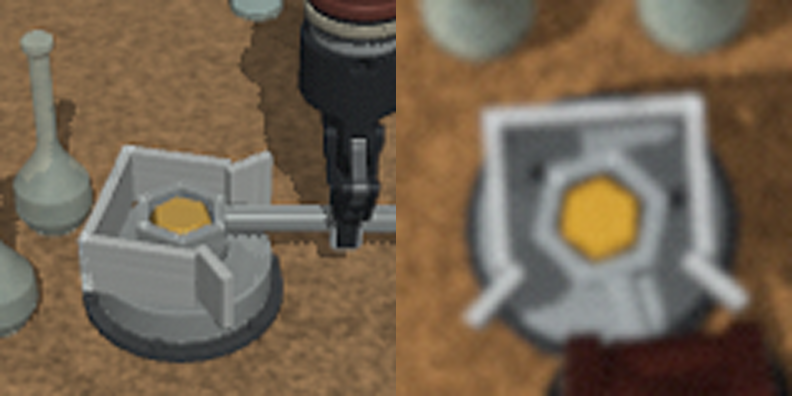

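The nut turns with the spanner: the tab has moved clockwise to about (540,172), and the lug is at about (680,200). I'll continue the stroke.

>>> servo_tool(
  series=[
    {"jaw": 1, "xyz": [-0.35, 1.33, 0], "roll": -0.12},
    {"jaw": 1, "xyz": [-0.19, 1.37, 0], "roll": -0.12},
    {"jaw": 1, "xyz": [-0.03, 1.38, 0], "roll": -0.12},
    {"jaw": 1, "xyz": [0.14, 1.37, 0], "roll": -0.12},
    {"jaw": 1, "xyz": [0.3, 1.35, 0], "roll": -0.12},
    {"jaw": 1, "xyz": [0.46, 1.3, 0], "roll": -0.12},
    {"jaw": 1, "xyz": [0.61, 1.23, 0], "roll": -0.12},
    {"jaw": 1, "xyz": [0.76, 1.15, 0], "roll": -0.12},
  ],
)

```text
time: 10.28
ee_pos: [0.5192, 0.1181, 0.2254]
tcp_rot: [0.314, 0.949, -0.0, -0.001]
wrist_force: [-4.4, -2.5, 5.8]
gripper_width: 0.17
```

>>> servo_tool(
  series=[
    {"jaw": 1, "xyz": [0, 0, 0], "roll": 0},
    {"jaw": 1, "xyz": [0, 0, 0], "roll": 0},
  ],
)

```text
time: 10.52
ee_pos: [0.5195, 0.1186, 0.2253]
tcp_rot: [0.313, 0.95, 0.001, -0.001]
wrist_force: [-2.9, 1.6, 4.9]
gripper_width: 0.167
```

```bash
cat > look.py <<'E'
from h import *
import sys
s=sense();p=s['ee_pos'];q=s['tcp_rot'];psi=2*np.arctan2(q[1],q[0])-np.pi
print(p,np.degrees(psi),p[:2]+.115*np.array([np.cos(psi),np.sin(psi)]),s['wrist_force'],s['wrist_torque'],s['gripper_width'],s['joint_positions'].round(2))
i=grab_frame("side");t=grab_frame("top")
a=cv2.resize(i[165:285,215:335],None,fx=3.3,fy=3.3,interpolation=cv2.INTER_CUBIC);b=cv2.resize(t[170:250,215:295],None,fx=4.95,fy=4.95,interpolation=cv2.INTER_CUBIC)
cv2.imwrite(f"pics/{sys.argv[1]}.png",np.hstack([a,b]))
E
python3 look.py c7
```

```text
[0.51946851 0.1186116  0.2252925 ] -36.51955139237582 [0.6118887  0.05017544] [-2.90138051  1.61374636  4.93527944] [-0.10835925  0.30148106 -0.13068318] 0.1666279685328727 [-0.44  0.7   0.28  1.94 -0.35  0.54  1.01]
```

View pics/c7.png

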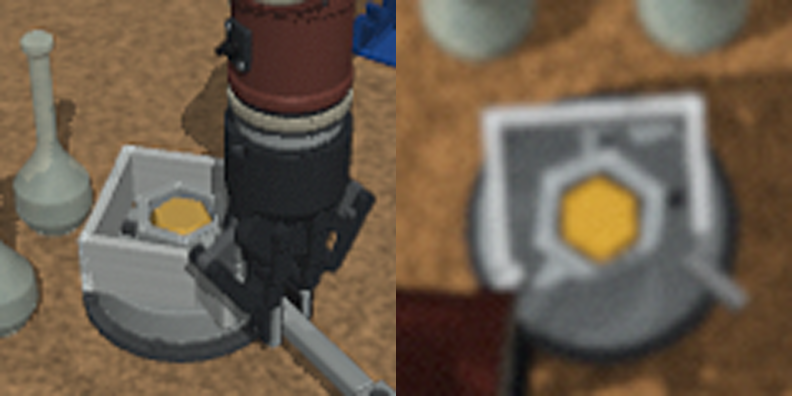

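Run:
```python
import numpy as np
def arc(p0,p1,n,r=11.5):
    a=np.linspace(p0,p1,n+1);P=-r*np.c_[np.cos(a),np.sin(a)]
    D=np.round(np.diff(np.round(P,2),axis=0),2);print(n,"roll",(p1-p0)/n);print(D.tolist(),P[-1]-P[0])
a0=np.radians(-36.7);arc(a0,a0+1.19,10)
a1=a0+1.19;arc(a1,a1-1.2,10)
```

```text
10 roll 0.119
[[-0.75, -1.14], [-0.61, -1.22], [-0.46, -1.29], [-0.3, -1.34], [-0.15, -1.36], [0.02, -1.36], [0.18, -1.36], [0.34, -1.32], [0.5, -1.28], [0.64, -1.21]] [ -0.58683154 -12.87833811]
10 roll -0.12
[[-0.65, 1.22], [-0.49, 1.29], [-0.34, 1.33], [-0.18, 1.37], [-0.02, 1.38], [0.16, 1.37], [0.31, 1.34], [0.48, 1.3], [0.62, 1.23], [0.77, 1.14]] [ 0.65601831 12.97019714]
```

>>> servo_tool(
  series=[
    {"jaw": 1, "xyz": [0, 0, 1], "roll": 0},
    {"jaw": 1, "xyz": [0, 0, 1.2], "roll": 0},
    {"jaw": 1, "xyz": [0, 0, 1.2], "roll": 0},
    {"jaw": 1, "xyz": [0, 0, 0.8], "roll": 0},
    {"jaw": 1, "xyz": [0, 0, 0], "roll": 0},
    {"jaw": 1, "xyz": [0, 0, 0], "roll": 0},
  ],
)

```text
time: 11.38
ee_pos: [0.5195, 0.1176, 0.2671]
tcp_rot: [0.315, 0.949, -0.0, -0.0]
wrist_force: [-0.0, -0.6, -2.8]
gripper_width: 0.173
```

>>> servo_tool(
  series=[
    {"jaw": 1, "xyz": [-0.75, -1.14, 0], "roll": 0.119},
    {"jaw": 1, "xyz": [-0.61, -1.22, 0], "roll": 0.119},
    {"jaw": 1, "xyz": [-0.46, -1.29, 0], "roll": 0.119},
    {"jaw": 1, "xyz": [-0.3, -1.34, 0], "roll": 0.119},
    {"jaw": 1, "xyz": [-0.15, -1.36, 0], "roll": 0.119},
    {"jaw": 1, "xyz": [0.02, -1.36, 0], "roll": 0.119},
    {"jaw": 1, "xyz": [0.18, -1.36, 0], "roll": 0.119},
    {"jaw": 1, "xyz": [0.34, -1.32, 0], "roll": 0.119},
  ],
)

```text
time: 12.38
ee_pos: [0.5022, 0.013, 0.2668]
tcp_rot: [-0.157, 0.988, -0.0, -0.001]
wrist_force: [1.1, -0.3, -1.9]
gripper_width: 0.171
```

>>> servo_tool(
  series=[
    {"jaw": 1, "xyz": [0.5, -1.28, 0], "roll": 0.119},
    {"jaw": 1, "xyz": [0.64, -1.21, 0], "roll": 0.119},
    {"jaw": 1, "xyz": [0, 0, 0], "roll": 0},
    {"jaw": 1, "xyz": [0, 0, 0], "roll": 0},
    {"jaw": 1, "xyz": [0, 0, 0], "roll": 0},
  ],
)

```text
time: 13.0
ee_pos: [0.5135, -0.0103, 0.2671]
tcp_rot: [-0.271, 0.962, 0.0, -0.0]
wrist_force: [-0.4, -0.4, -1.3]
gripper_width: 0.17
```

```bash
python3 look.py c8
```

```text
[ 0.51350178 -0.01034416  0.26711271] 31.499869225767238 [0.61155553 0.04974295] [-0.41000883 -0.35871951 -1.33632113] [-0.0007226   0.09345129  0.00537913] 0.17049748839464954 [ 0.01  0.6  -0.05  1.96  0.05  0.58  2.05]
```

View pics/c8.png

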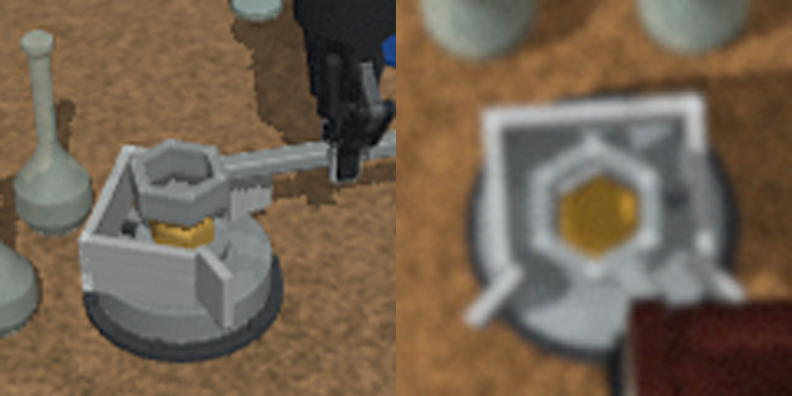

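>>> servo_tool(
  series=[
    {"jaw": 1, "xyz": [0, -0.1, -1.2], "roll": 0},
    {"jaw": 1, "xyz": [0, 0, -0.8], "roll": 0},
    {"jaw": 1, "xyz": [0, 0, -0.5], "roll": 0},
    {"jaw": 1, "xyz": [0, 0, -0.5], "roll": 0},
    {"jaw": 1, "xyz": [0, 0, 0], "roll": 0},
  ],
)

```text
time: 13.72
ee_pos: [0.5137, -0.0122, 0.2368]
tcp_rot: [-0.271, 0.963, 0.0, -0.0]
wrist_force: [-0.5, 0.6, -2.5]
gripper_width: 0.168
```

>>> servo_tool(
  series=[
    {"jaw": 1, "xyz": [0, 0, -0.4], "roll": 0},
    {"jaw": 1, "xyz": [0, 0, -0.4], "roll": 0},
    {"jaw": 1, "xyz": [0, 0, -0.3], "roll": 0},
    {"jaw": 1, "xyz": [0, 0, 0], "roll": 0},
    {"jaw": 1, "xyz": [0, 0, 0], "roll": 0},
  ],
)

```text
time: 14.35
ee_pos: [0.514, -0.0122, 0.2266]
tcp_rot: [-0.271, 0.963, -0.0, 0.0]
wrist_force: [-0.4, -0.0, 0.2]
gripper_width: 0.167
```

```bash
python3 look.py c9
```

```text
[ 0.51395977 -0.01222259  0.22655023] 31.468836518327418 [0.61204606 0.0478114 ] [-0.38539902 -0.04552541  0.21633745] [ 0.06808513 -0.01514498 -0.01571888] 0.1673660532127938 [ 0.01  0.67 -0.04  1.99  0.06  0.49  2.04]
```

View pics/c9.png

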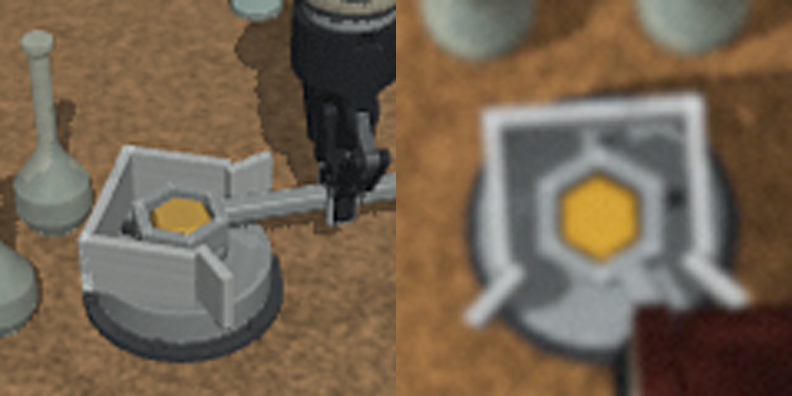

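>>> servo_tool(
  series=[
    {"jaw": 1, "xyz": [-0.65, 1.28, -0.1], "roll": -0.12},
    {"jaw": 1, "xyz": [-0.49, 1.29, 0], "roll": -0.12},
    {"jaw": 1, "xyz": [-0.34, 1.33, 0], "roll": -0.12},
    {"jaw": 1, "xyz": [-0.18, 1.37, 0], "roll": -0.12},
    {"jaw": 1, "xyz": [-0.02, 1.38, 0], "roll": -0.12},
    {"jaw": 1, "xyz": [0.16, 1.37, 0], "roll": -0.12},
    {"jaw": 1, "xyz": [0.31, 1.34, 0], "roll": -0.12},
  ],
)

```text
time: 15.32
ee_pos: [0.5009, 0.0816, 0.2256]
tcp_rot: [0.145, 0.989, -0.001, -0.001]
wrist_force: [-2.6, -0.8, 2.9]
gripper_width: 0.168
```

>>> servo_tool(
  series=[
    {"jaw": 1, "xyz": [0.48, 1.3, 0], "roll": -0.12},
    {"jaw": 1, "xyz": [0, 0, 0], "roll": 0},
  ],
)

```text
time: 15.58
ee_pos: [0.5059, 0.0953, 0.2254]
tcp_rot: [0.203, 0.979, 0.0, -0.001]
wrist_force: [-3.5, 0.6, 4.0]
gripper_width: 0.172
```

```bash
python3 look.py c10
```

```text
[0.50591503 0.09534692 0.22544053] -23.387741149610108 [0.61146658 0.0496975 ] [-3.50033571  0.60232829  4.01471844] [0.16677842 0.3685822  0.04710258] 0.17237759261583052 [-0.39  0.68  0.24  1.99 -0.32  0.5   1.25]
```

View pics/c10.png

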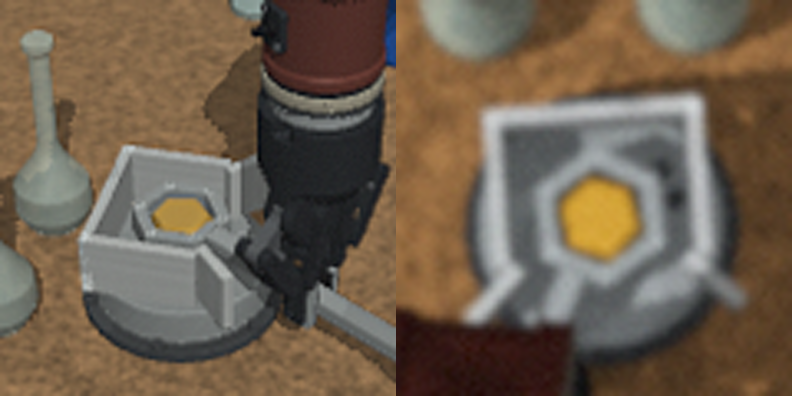

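The tab, at about (663,168), is almost at the lug, at about (678,198). I'll go in small steps and watch the force.

>>> servo_tool(
  series=[
    {"jaw": 1, "xyz": [0.29, 0.63, 0], "roll": -0.06},
    {"jaw": 1, "xyz": [0, 0, 0], "roll": 0},
  ],
)

```text
time: 15.92
ee_pos: [0.5088, 0.1011, 0.2254]
tcp_rot: [0.232, 0.973, 0.0, -0.001]
wrist_force: [-3.8, 2.4, 4.8]
gripper_width: 0.164
```

>>> servo_tool(
  series=[
    {"jaw": 1, "xyz": [0.33, 0.6, 0], "roll": -0.06},
    {"jaw": 1, "xyz": [0, 0, 0], "roll": 0},
  ],
)

```text
time: 16.18
ee_pos: [0.5121, 0.1073, 0.2254]
tcp_rot: [0.261, 0.965, 0.0, -0.001]
wrist_force: [-4.6, 2.7, 5.7]
gripper_width: 0.167
```

```bash
python3 look.py c11
```

```text
[0.5121123 0.1072614 0.2254359] -30.239331636579244 [0.61146417 0.04934589] [-4.63782844  2.7391754   5.65894069] [0.25467144 0.44063972 0.11597948] 0.16665849831953994 [-0.43  0.69  0.28  1.97 -0.36  0.53  1.15]
```

View pics/c11.png

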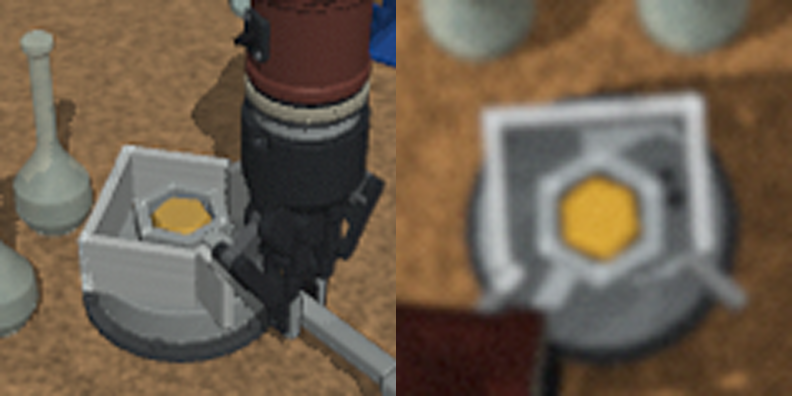

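>>> servo_tool(
  series=[
    {"jaw": 1, "xyz": [0.36, 0.58, 0], "roll": -0.06},
    {"jaw": 1, "xyz": [0, 0, 0], "roll": 0},
  ],
)

```text
time: 16.52
ee_pos: [0.5152, 0.1124, 0.2253]
tcp_rot: [0.289, 0.957, -0.001, -0.002]
wrist_force: [-6.0, 1.1, 6.7]
gripper_width: 0.168
```

```bash
python3 look.py c12
```

```text
[0.51524006 0.1123565  0.22532609] -33.538858704097976 [0.61109386 0.04881872] [-6.00224738  1.12240159  6.74331905] [-0.17244074  0.61220635  0.58570042] 0.16806982400571596 [-0.45  0.7   0.3   1.96 -0.38  0.54  1.1 ]
```

>>> servo_tool(
  series=[
    {"jaw": 1, "xyz": [0.39, 0.55, 0], "roll": -0.06},
    {"jaw": 1, "xyz": [0, 0, 0], "roll": 0},
    {"jaw": 1, "xyz": [0, 0, 0], "roll": 0},
  ],
)

```text
time: 17.0
ee_pos: [0.5184, 0.1168, 0.2251]
tcp_rot: [0.316, 0.949, -0.002, -0.003]
wrist_force: [-6.4, -2.1, 6.2]
gripper_width: 0.171
```

```bash
python3 look.py c13
```

```text
[0.51836933 0.116805   0.22507515] -36.78390579135803 [0.61047278 0.04794315] [-6.38304857 -2.05503636  6.21488382] [-0.69475224  0.86781019  1.25024784] 0.170823734551891 [-0.47  0.71  0.32  1.95 -0.39  0.55  1.05]
```

View pics/c13.png

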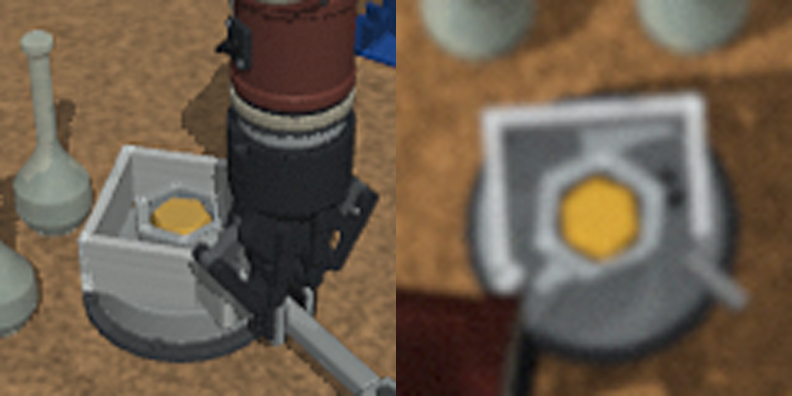

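The torque about the nut climbed to about 1.9 N m with the tab against the lug, so it's at the hard stop. I'll back off the wind-up, lift and verify.

>>> servo_tool(
  series=[
    {"jaw": 1, "xyz": [-0.39, -0.55, 0], "roll": 0.06},
    {"jaw": 1, "xyz": [-0.36, -0.58, 0], "roll": 0.06},
    {"jaw": 1, "xyz": [-0.33, -0.6, 0.1], "roll": 0.06},
    {"jaw": 1, "xyz": [0, 0, 0], "roll": 0},
    {"jaw": 1, "xyz": [0, 0, 0], "roll": 0},
  ],
)

```text
time: 17.73
ee_pos: [0.5091, 0.1009, 0.2261]
tcp_rot: [0.233, 0.972, 0.0, -0.001]
wrist_force: [-2.9, 2.8, 2.4]
gripper_width: 0.168
```

>>> servo_tool(
  series=[
    {"jaw": 1, "xyz": [0, 0, 1], "roll": 0},
    {"jaw": 1, "xyz": [0, 0, 1.2], "roll": 0},
    {"jaw": 1, "xyz": [0, 0, 1.5], "roll": 0},
    {"jaw": 1, "xyz": [0, 0, 1.5], "roll": 0},
    {"jaw": 1, "xyz": [0, 0, 1.5], "roll": 0},
    {"jaw": 1, "xyz": [0, 0, 0.5], "roll": 0},
    {"jaw": 1, "xyz": [0, 0, 0], "roll": 0},
  ],
)

```text
time: 18.6
ee_pos: [0.5094, 0.1007, 0.2986]
tcp_rot: [0.233, 0.972, 0.0, 0.0]
wrist_force: [1.9, 0.2, -2.4]
gripper_width: 0.168
```

```bash
python3 look.py c14
python3 - <<'E'
from fitnut import *
t=grab_frame("top");i=grab_frame("side");cv2.imwrite("pics/t14.png",t);cv2.imwrite("pics/s14.png",i)
fit("top",t,(.611,.049))
E
```

```text
[0.50938644 0.10070593 0.29861012] -26.968692082614496 [0.61188071 0.04855302] [ 1.93521063  0.16074462 -2.3697405 ] [ 0.09548349  0.04487897 -0.01354345] 0.16781439277770943 [-0.46  0.57  0.33  1.93 -0.28  0.68  1.15]
top 0.0 [ 0.6134  0.0496 -0.173 ] 50.1 28.72
top 10.0 [0.614  0.0497 0.5818] 33.3 29.25
top 20.0 [0.6133 0.0494 0.5331] 30.5 29.37
top 30.0 [0.6137 0.0497 0.6047] 34.6 28.46
top 40.0 [0.6126 0.0494 0.6714] 38.5 29.01
top 50.0 [0.614  0.0495 0.8343] 47.8 29.45
```

View pics/c14.png

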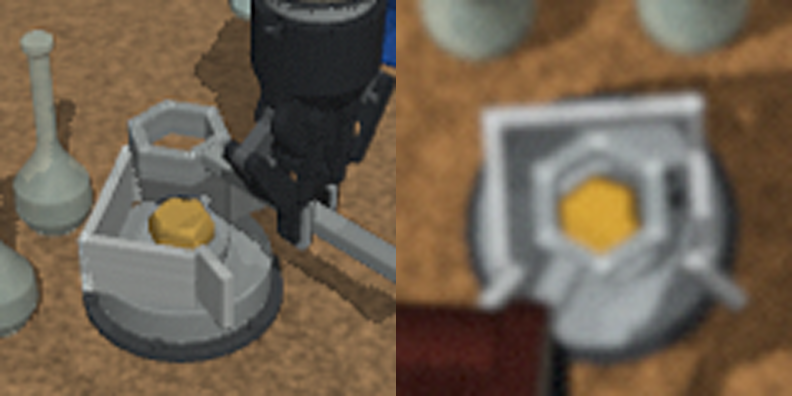

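>>> servo_tool(
  series=[
    {"jaw": 1, "xyz": [-0.2, -5, 0], "roll": 0.05},
    {"jaw": 1, "xyz": [-0.2, -5, 0], "roll": 0.05},
    {"jaw": 1, "xyz": [-0.2, -5, 0], "roll": 0.05},
    {"jaw": 1, "xyz": [-0.2, -5, 0], "roll": 0.048},
    {"jaw": 1, "xyz": [-0.2, -5, 0], "roll": 0},
    {"jaw": 1, "xyz": [0, 0, 0], "roll": 0},
  ],
)

```text
time: 19.55
ee_pos: [0.4982, -0.1553, 0.2982]
tcp_rot: [0.141, 0.99, -0.002, 0.0]
wrist_force: [-0.5, 0.3, -2.4]
gripper_width: 0.164
```

```bash
python3 look.py c15
python3 - <<'E'
from fitnut import *
t=grab_frame("top");i=grab_frame("side");cv2.imwrite("pics/t15.png",t);cv2.imwrite("pics/s15.png",i)
fit("top",t,(.611,.049));fit("side",i,(.612,.048))
crop(t,215,170,300,250,8,"pics/t15c.png")
E
```

```text
[ 0.49821491 -0.15529167  0.29818998] -16.229332135815476 [ 0.60863224 -0.18743218] [-0.53447109  0.34446259 -2.38949839] [0.06317983 0.0247581  0.01630081] 0.16425284373178706 [ 0.1   0.57  0.24  1.92 -0.2   0.68  1.75]
top 0.0 [ 0.6106  0.0492 -0.3652] 39.1 5.15
top 10.0 [0.6105 0.0491 0.6752] 38.7 5.16
top 20.0 [0.6105 0.0494 0.6683] 38.3 4.91
top 30.0 [0.6107 0.0493 0.704 ] 40.3 5.04
top 40.0 [0.6108 0.0492 0.7085] 40.6 4.94
top 50.0 [0.6105 0.0496 0.7264] 41.6 5.19
side 0.0 [ 0.6135  0.046  -0.2054] 48.2 24.79
side 10.0 [0.6137 0.0453 0.234 ] 13.4 30.16
side 20.0 [0.6139 0.046  0.6311] 36.2 25.44
side 30.0 [0.6139 0.0456 0.6523] 37.4 25.16
side 40.0 [0.6137 0.0456 0.7593] 43.5 24.62
side 50.0 [0.6136 0.0453 0.8531] 48.9 24.6
```

View pics/t15c.png

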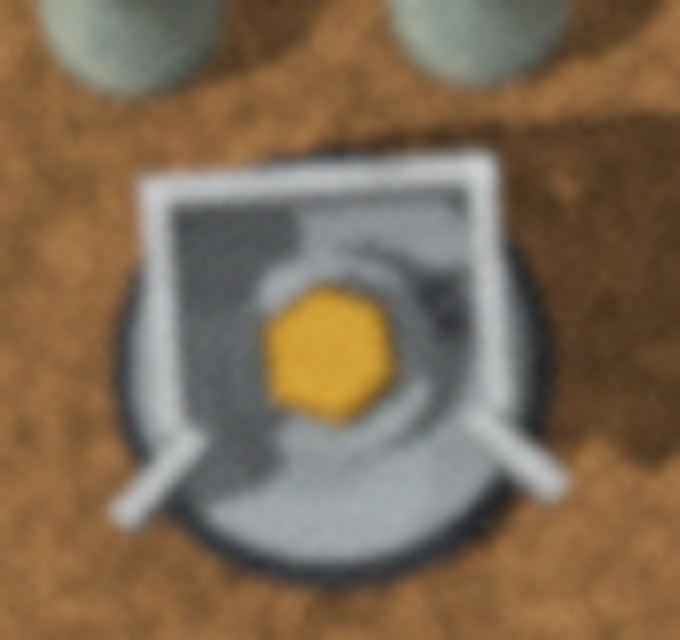

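The nut's yaw fits at 38–41° against the expected 39.7°, and the tab at (435,288) touches the lug at (452,315), so the nut is home. I'll move over the rest and check whether the handle has twisted in the grip.

>>> servo_tool(
  series=[
    {"jaw": 1, "xyz": [-0.2, -5, 0], "roll": 0},
    {"jaw": 1, "xyz": [-0.2, -5, 0], "roll": 0},
    {"jaw": 1, "xyz": [-0.3, -4, 0], "roll": 0},
    {"jaw": 1, "xyz": [-0.3, -2.9, -1], "roll": 0},
    {"jaw": 1, "xyz": [0, 0, -3], "roll": 0},
    {"jaw": 1, "xyz": [0, 0, -1], "roll": 0},
    {"jaw": 1, "xyz": [0, 0, 0], "roll": 0},
    {"jaw": 1, "xyz": [0, 0, 0], "roll": 0},
  ],
)

```text
time: 20.75
ee_pos: [0.4902, -0.3177, 0.2492]
tcp_rot: [0.135, 0.991, -0.0, 0.001]
wrist_force: [-0.4, 1.1, -2.5]
gripper_width: 0.165
```

Run:
```python
from h import *
s=sense();p=s['ee_pos'];q=s['tcp_rot'];psi=2*np.arctan2(q[1],q[0])-np.pi
print(p,np.degrees(psi),q)
i=grab_frame("side");t=grab_frame("top");cv2.imwrite("pics/s16.png",i);cv2.imwrite("pics/t16.png",t)
c=p[:2]+.115*np.array([np.cos(psi),np.sin(psi)]);zg=p[2]-.156
d=np.array([np.cos(psi),np.sin(psi)]);e=np.array([-d[1],d[0]])
H=[[*(c-s_*d+w*e),zg+.007] for s_,w in((36e-3,8e-3),(.2,8e-3),(.2,13e-3),(.225,13e-3),(.225,-13e-3),(.2,-13e-3),(.2,-8e-3),(36e-3,-8e-3))]
for n,im,box,f in(("side",i,(285,95,405,205),6),("top",t,(365,165,445,310),4)):
    raw=cv2.resize(im[box[1]:box[3],box[0]:box[2]],None,fx=f,fy=f,interpolation=cv2.INTER_CUBIC);img=raw.copy()
    for P,col in((hexv(c,psi,.063,zg+.006),(0,0,255)),(np.array(H),(0,255,0))):
        cv2.polylines(img,[np.round((proj(n,P)-box[:2]+.5)*f).astype(int)],True,col,1)
    cv2.imwrite(f"pics/ov16{n}.png",img if n=="side" else np.hstack([raw,img]))
```

```text
[ 0.49024835 -0.31769334  0.24918459] -15.529497808846807 [ 1.35105936e-01  9.90830748e-01 -2.68440495e-04  8.62112604e-04]
```

View pics/ov16side.png

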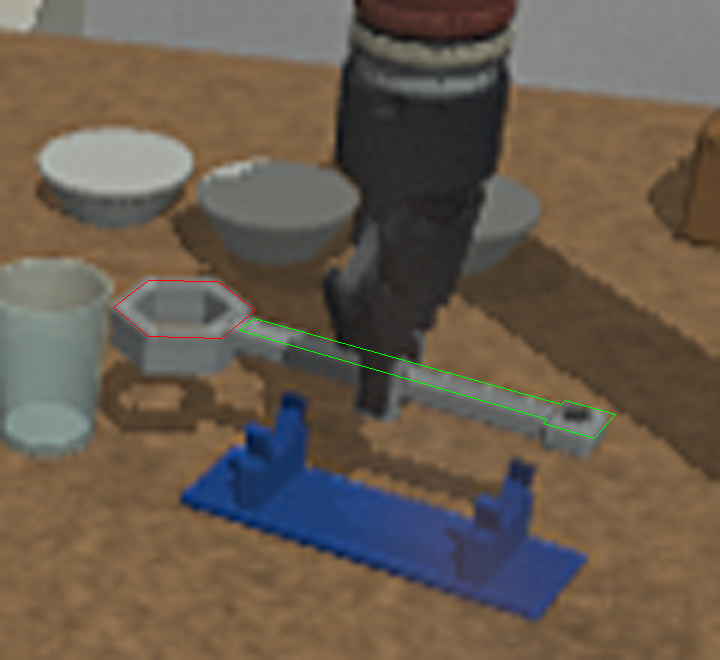

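View pics/ov16top.png

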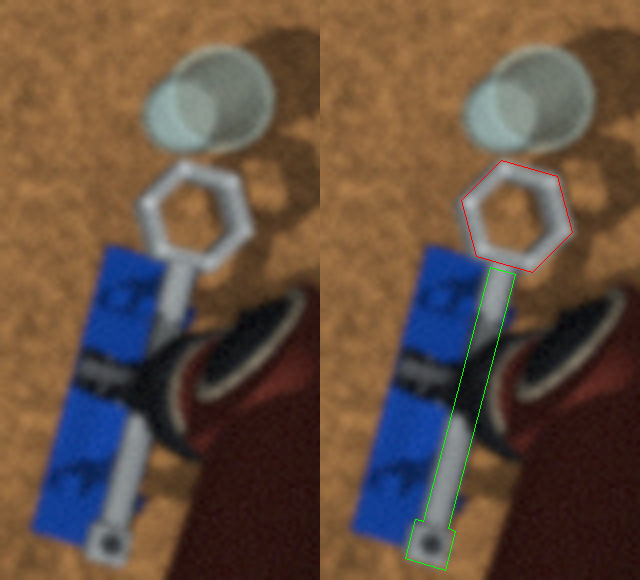

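>>> servo_tool(
  series=[
    {"jaw": 1, "xyz": [-0.1, -0.2, -1.2], "roll": 0},
    {"jaw": 1, "xyz": [0, 0, -1.2], "roll": 0},
    {"jaw": 1, "xyz": [0, 0, -0.6], "roll": 0},
    {"jaw": 1, "xyz": [0, 0, 0], "roll": 0},
    {"jaw": 1, "xyz": [0, 0, 0], "roll": 0},
    {"jaw": 1, "xyz": [0, 0, 0], "roll": 0},
  ],
)

```text
time: 21.6
ee_pos: [0.4886, -0.3204, 0.2186]
tcp_rot: [0.136, 0.991, -0.0, 0.0]
wrist_force: [-0.9, 0.7, -2.7]
gripper_width: 0.167
```

>>> servo_tool(
  series=[
    {"jaw": 1, "xyz": [0, -0.1, -0.6], "roll": 0},
    {"jaw": 1, "xyz": [0, 0, -0.5], "roll": 0},
    {"jaw": 1, "xyz": [0, 0, -0.5], "roll": 0},
    {"jaw": 1, "xyz": [0, 0, -0.4], "roll": 0},
    {"jaw": 1, "xyz": [0, 0, -0.1], "roll": 0},
    {"jaw": 1, "xyz": [0, 0, 0], "roll": 0},
    {"jaw": 1, "xyz": [0, 0, 0], "roll": 0},
  ],
)

```text
time: 22.48
ee_pos: [0.4885, -0.3214, 0.1973]
tcp_rot: [0.136, 0.991, -0.0, 0.0]
wrist_force: [0.2, -0.8, -1.5]
gripper_width: 0.168
```

Run:
```python
from h import *
s=sense();print(s['ee_pos'],s['wrist_force'],s['wrist_torque'])
i=grab_frame("side");crop(i,285,95,405,205,6,"pics/s17.png")
```

```text
[ 0.48848853 -0.32135989  0.1972976 ] [ 0.21320647 -0.81599518 -1.5287595 ] [0.00821555 0.0279617  0.03072214]
```

View pics/s17.png

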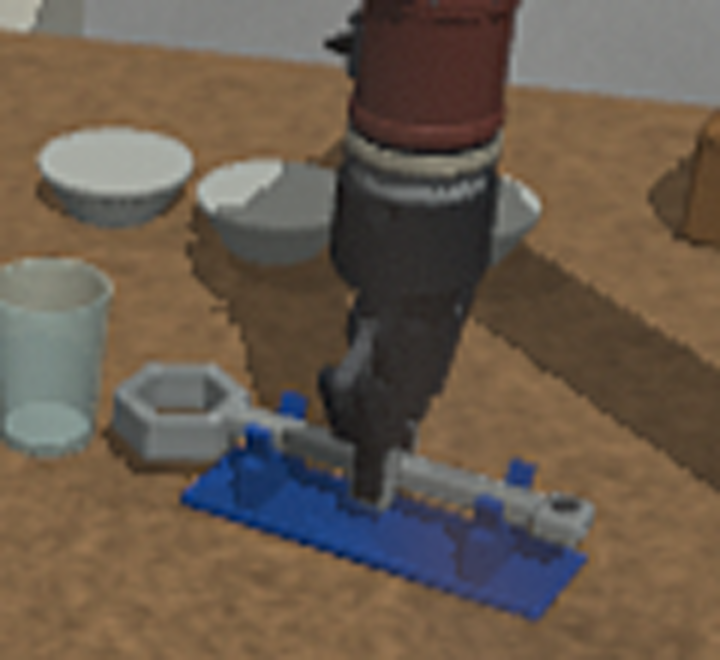

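The handle lies in both saddles. I'll release it and retreat straight up.

>>> servo_tool(
  series=[
    {"jaw": 1, "xyz": [0, 0, -0.08], "roll": 0},
    {"jaw": 1.8, "xyz": [0, 0, 0], "roll": 0},
    {"jaw": 3, "xyz": [0, 0, 0], "roll": 0},
    {"jaw": 5, "xyz": [0, 0, 0], "roll": 0},
    {"jaw": 6.5, "xyz": [0, 0, 0], "roll": 0},
    {"jaw": 6.5, "xyz": [0, 0, 0], "roll": 0},
    {"jaw": 6.5, "xyz": [0, 0, 0], "roll": 0},
  ],
  force=20,
)

```text
time: 23.4
ee_pos: [0.4884, -0.3213, 0.1964]
tcp_rot: [0.136, 0.991, -0.0, -0.0]
wrist_force: [1.1, -0.9, -0.2]
gripper_width: 0.761
```

>>> servo_tool(
  series=[
    {"jaw": 6.5, "xyz": [0, 0, 1], "roll": 0},
    {"jaw": 6.5, "xyz": [0, 0, 2], "roll": 0},
    {"jaw": 6.5, "xyz": [0, 0, 4], "roll": 0},
    {"jaw": 6.5, "xyz": [0, 0, 5], "roll": 0},
    {"jaw": 6.5, "xyz": [0, 0, 3], "roll": 0},
    {"jaw": 6.5, "xyz": [0, 0, 0], "roll": 0},
    {"jaw": 6.5, "xyz": [0, 0, 0], "roll": 0},
    {"jaw": 6.5, "xyz": [0, 0, 0], "roll": 0},
  ],
)

```text
time: 24.4
ee_pos: [0.4881, -0.321, 0.3451]
tcp_rot: [0.136, 0.991, 0.001, -0.001]
wrist_force: [-0.4, -0.1, 0.1]
gripper_width: 0.76
```

Run:
```python
from h import *
s=sense();print(s['time'],s['ee_pos'],s['wrist_force'],s['gripper_width'])
i=grab_frame("side");t=grab_frame("top");cv2.imwrite("pics/s18.png",i);cv2.imwrite("pics/t18.png",t)
a=cv2.imread("pics/s0.png") if 0 else cv2.imread("pics/side0.png")
f=lambda im:cv2.resize(im[110:210,275:400],None,fx=6,fy=6,interpolation=cv2.INTER_CUBIC)[:,:]
cv2.imwrite("pics/c18.png",cv2.resize(np.vstack([f(a),f(i)]),None,fx=.5,fy=.5))
```

```text
24.4 [ 0.48806532 -0.32096802  0.34509471] [-0.44039029 -0.11686065  0.09930432] 0.7599268505164013
```

View pics/c18.png

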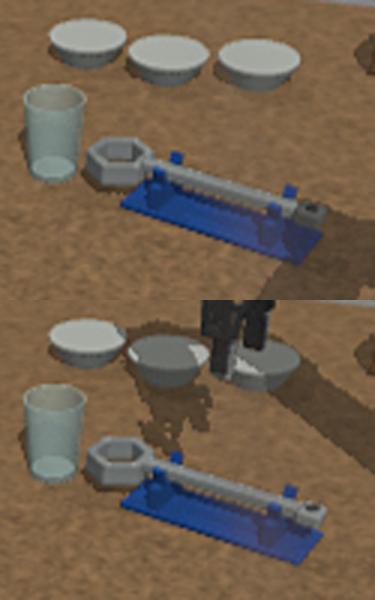

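View pics/t18.png

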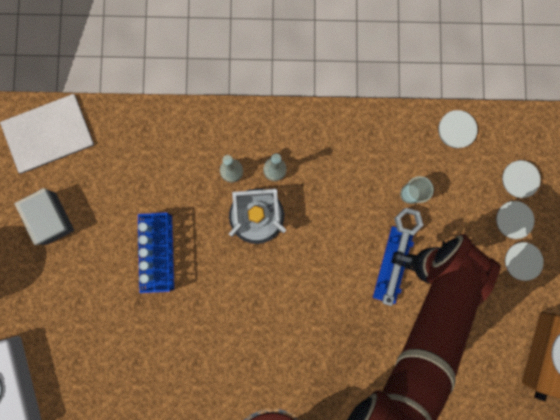

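The spanner lies as it did at the start. The flasks at (231,170) and (275,168) and the beaker at (417,190) have not moved, and the gripper is clear. I'm handing it in.

```bash
python3 -c "
from bench import workorder
print(workorder.sign_off())"
```

```text
the job is handed in; nothing more can be done
None
```

I turned the nut fully home in two strokes and laid the spanner back in its rest the same way round. I handed the job in at about 24.5 s of the 72 s allowed; no verdict is reported.

**Strokes:** I seated the spanner and turned about 82° clockwise, lifted it about 41 mm, swung it back 68° and reseated it. Then I turned until the torque about the nut had risen from the running level to about 1.9 N m.

**Nut:** In the top view its yaw fits at 38–41°, against an expected 39.7° when home, and the tab is against the lug.

**Spanner and glassware:** The spanner lies in both saddles as it did at the start, and the flasks and beaker look unmoved. The gripper is open, about 15 cm above the rest and touching nothing.

**Where checks disagreed:** The two cameras placed the nut up to about 4 mm apart, which I settled by comparing ring and nut directly in the pictures. The side camera's yaw fit of the nut was too poor to use. At the stop the gripper turned about 4–8° further than expected. That was wind-up or slip in the grip, and I saw no lasting twist of the handle before putting the spanner down.

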